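Refit the handle bar of the mirrored bar tray

TASK

The bar tray's near handle is in pieces: take the long thin steel bar from the wooden cradle (not the short thick one) and thread it lengthways through the eye of one post and then the other, without forcing it. Centre it so that it sticks out about equally at both ends, like the finished handle at the tray's far end, and finish still gripping it there, not strained against the posts, so that I can tighten the grub screws: do not let go. Leave everything else where it stands.

Things in the scene. Friction and masses are not known exactly. Their poses are not given: they have to be found in the camera images.
- bar_mid (a point): centre of the loose handle bar: a straight polished steel tube, 12 mm in diameter and 240 mm long over its domed ends, about 75 g, both ends alike. Its long axis is this point's y axis (120 mm either way). It starts level in one of the two notches of the cradle, its axis 44 mm above the table; both ends stick out freely beyond the cradle's ribs, by 52 to 76 mm each, over the bare table, and can be gripped from above.
- handle_mid (a point): point half-way between the two eyes of the tray's near handle, on their common axis, 85 mm above the table. The y axis of this point is the axis of both eyes (level), z is up, x points along the tray away from the near end. The finished bar has its centre here and lies along this y axis.
- eye_left (a point): centre of the eye (bushing) of one handle post, 60 mm from handle_mid on its +y side. The eye is a steel ring 20 mm long along the y axis with a 15 mm bore, flared to about 19 mm at both mouths, 21 to 26 mm outside; it sits on a 12 mm stem rising from the tray. The bar may enter from either side.
- eye_right (a point): centre of the eye of the other handle post, the same, 60 mm from handle_mid on its -y side (120 mm between the eyes).
- tray: mirrored walnut serving tray, heavy, stays put: 380 mm long by 280 mm wide, rim top 40 mm and mirror deck 19 mm above the table. Origin on the table straight below handle_mid, same axes: the tray runs from x = -30 to +350 mm and y = -140 to +140 mm. A complete handle of the same kind stands at x = 320 mm. Tray and cradle swap sides of the table from start to start, each turned by up to about 12 to 20 degrees.
- cradle: beech cradle that holds the bars, stays put: base 128 mm (x) by 124 mm (y), origin on the table under its centre. Two ribs along x at y = -50 and +50 mm, each 12 mm thick, tops 48 mm above the table, with two notches 20 mm wide at x = -30 and +30 mm, notch floors 38 mm above the table; the bars lie in them along the y axis. A hex key lies on the base.
- short_bar: short thick steel bar (a cupboard's pull), 16 mm in diameter and 160 mm long along its y axis, origin at its centre; it lies in the other notch, 60 mm beside the handle bar. It does not go through the eyes. To be left alone.
- decanter: empty crystal decanter with its stopper, 100 mm in diameter, 240 mm tall, on the table beyond the cradle (about 235 mm from the cradle's centre). Origin at the centre of its underside. To be left alone.
- glass_a: stemmed wine glass, 80 mm in diameter, 200 mm tall, on the tray's far half, its centre at least 215 mm beyond the near handle. Origin at the centre of its foot. To be left alone.
- glass_b: the other wine glass, the same, on the table beyond the cradle (about 230 mm from the cradle's centre). To be left alone.
- olive_dish: white ceramic olive dish, 90 mm in diameter, 34 mm tall, on the tray about 115 mm beyond the near handle. Origin at the centre of its underside. To be left alone.
- jigger: steel cocktail jigger, 45 mm in diameter, 78 mm tall, on the table about 135 mm beyond the cradle's centre. Origin at the centre of its underside. To be left alone.
- coasters: stack of round cork coasters, 90 mm in diameter, 24 mm tall, on the tray's far half, its centre at least 200 mm beyond the near handle. Origin at the centre of its underside. To be left alone.
There are look-alikes about, which are no part of the job. Leave any pink look-alike of the part that bears bar_mid alone.

How it is judged (in metres and radians):
On the way, in this order (a step that is already met when the one before it is completed fails the run):
1. the bar passes through the eye of one post (((x of eye_left in the frame of bar_mid between -0.006 and 0.006 m and z of eye_left in the frame of bar_mid between -0.006 and 0.006 m and y of eye_left in the frame of bar_mid between -0.108 and 0.108 m) or (x of eye_right in the frame of bar_mid between -0.006 and 0.006 m and z of eye_right in the frame of bar_mid between -0.006 and 0.006 m and y of eye_right in the frame of bar_mid between -0.108 and 0.108 m))), for 0.1 s.
2. the bar passes through the eyes of both posts (x of eye_left in the frame of bar_mid between -0.006 and 0.006 m and z of eye_left in the frame of bar_mid between -0.006 and 0.006 m and y of eye_left in the frame of bar_mid between -0.108 and 0.108 m and x of eye_right in the frame of bar_mid between -0.006 and 0.006 m and z of eye_right in the frame of bar_mid between -0.006 and 0.006 m and y of eye_right in the frame of bar_mid between -0.108 and 0.108 m), for 0.2 s.
At the end, for the whole second after the job is handed in: the long thin bar runs through both eyes of the near handle, its axis within 6 mm of both eyes' centres and 0.06 rad of their axis, its middle within 18 mm of half-way between them, at rest, gripped by the robot's fingers (more than 3 N), and pressing on the posts with less than 15 N (all of step 2 and y of bar_mid in the frame of handle_mid between -0.018 and 0.018 m and angle between the y axis of bar_mid and the y axis of handle_mid, either way round below 0.06 rad and contact force between the fingers and bar above 3 N and contact force between bar and tray below 15 N and linear speed of bar below 0.02 m/s); the arm keeps its last pose, push and grip.
It fails at once if the bar is forced against the tray or its posts (over 45 N) (contact force between bar and tray above 45 N).
It fails at once if a wine glass or the decanter is moved by more than 30 mm or tipped ((distance of glass_a from where it was at the start of the episode above 0.03 m or angle between glass_a's own z axis and vertical above 0.35 rad) or (distance of glass_b from where it was at the start of the episode above 0.03 m or angle between glass_b's own z axis and vertical above 0.35 rad) or (distance of decanter from where it was at the start of the episode above 0.03 m or angle between decanter's own z axis and vertical above 0.35 rad)).
It fails at once if the olive dish, jigger or coasters are moved by more than 30 mm or tipped ((distance of olive_dish from where it was at the start of the episode above 0.03 m or angle between olive_dish's own z axis and vertical above 0.35 rad) or (distance of jigger from where it was at the start of the episode above 0.03 m or angle between jigger's own z axis and vertical above 0.35 rad) or (distance of coasters from where it was at the start of the episode above 0.03 m or angle between coasters's own z axis and vertical above 0.35 rad)).
It fails at once if the short bar is moved by more than 30 mm (distance of short_bar from where it was at the start of the episode above 0.03 m).
It also fails if it takes over 50 s, if anything falls off the work surface, if the arm or the gripper's body presses on something with over 40 N, if the wrist force passes 120 N, or if a joint passes its speed limit or range.

ROBOT

A 6-joint arm with a two-finger parallel gripper is mounted at the origin on the work surface. World frame = base frame: x ahead of the robot, y to its left, z up, the work surface at z = 0. Lengths are in m, angles in degrees, forces in N, time in s.
With the tool pointing down it reaches from about 0.375 to 0.825 m from the base axis. Payload 5.5 kg.
Tool frame: the origin (TCP) lies on the centre line of the jaws, within the pads' length; the fingertips stand 19 mm ahead of it and the grasp point (between the pads) is the TCP (r.tips_ahead is the distance from the TCP to the fingertips, in m); z points along the fingers, y is the direction in which the jaws open and shut (so a half turn about z gives the same grasp; the last joint's range is limited). The gripper opens to 85 mm and grips with 20 to 120 N. Pads are 22 mm wide; open, the fingers measure 114 mm over their backs; the gripper's body (76 mm by 85 mm) begins 54 mm behind the grasp point. The pads swing forward as they close: fully open they stand 13 mm farther back than shut.
Start: joints at [-65.374, 17.962, -2.699, 69.339, 0, 90], TCP at [0.25, -0.545, 0.25] pointing down, gripper open.
Joint ranges: [-152.73, 152.73], [-39.44, 99.34], [-58.76, 71.6], [-118.89, 123.64], [-81.53, 83.1], [-180, 180]. Speed limits (degrees/s): [136.94, 136.94, 172.46, 180, 180, 180].

INTERFACE

Orientations are given as [roll, pitch, yaw] about the fixed x, y, z axes, in that order (R = Rz(yaw) Ry(pitch) Rx(roll)).
In Python, from station import readout, optics, r gives the robot as it stands.
- The arm moves only by the shell command python3 -m creep 'ROWS'. ROWS is JSON, a list that holds one entry, the list of rows, each a list of 7 numbers: the opening, from -1 (shut) to 1 (fully open), then the shift along the tool's x, y, z in m, then the turn, a rotation vector about the tool's x, y, z in rad. A call has 1 to 5 rows; each row shifts and turns the pose as measured when the row begins, along the tool's axes as they then stand; what a row does not reach is not made up. A row lasts 1/8 s, in which the tool goes at most 62.5 mm and 10.7 degrees, less where a joint would pass 70% of its speed; a pose out of reach is approached as far as the arm can. A call is refused whole if a number of a shift passes 0.0625 or a number of a turn 0.188, either way. A call with a gripper value outside its range is refused whole. The fingers move at their own pace and stop on an object; the grip force is fixed at half the most. Time passes only in rows, so rows that do not move let the fingers close. It gives the time, the measured TCP pose, the force and the opening at its end, in the units of the state.
- readout.get_obs(): the state, without advancing time (a new reading comes with each control period).
- optics.capture(name): name is "scene" or "top" or "wrist"; returns the picture (400x640x3 uint8, blue, green, red); there is no depth.
- optics.camera_model(name): a dict with "vertical_fov" (degrees; the focal length in pixels is half the picture's height over the tangent of half this angle, whatever the lens; pixels are square), "cx", "cy" (the principal point, pixels), "position" and "rotation" of the camera in the world. Camera axes: x right, y down, z forward; pixel columns grow to the right and rows downward; lengths in m; the calibration is good to about 2 mm. A picture is of the moment at which its call begins: read the wrist's pose just before it. camera_model takes no time and is no camera call; for the wrist camera it gives the pose at the moment of the call.
- r.close_job(): hands the job in, once; it reports no verdict.
The state is a dict: "clock": time; "joint_positions": joint angles; "joint_vel": joint speeds; "tau": joint torques, N m; "eef_pos": TCP position; "orientation": TCP orientation; "contact_force": force on the tool from outside, world axes, zero at the start; "ft_torque": the same for the moment, N m; "width": finger opening in m.
Only numpy, scipy, OpenCV 4.12 (cv2) and the standard library are available. Lean on these libraries where they do the work, as an engineer would, in place of code of your own. Each camera call takes 0.05 s, during which the arm holds its last target. There are 200 camera calls.

## Working session

There is one attempt and no reset: what is moved stays moved. The work goes in short steps, Python scripts to look and compute and a shell command to move; the robot and the scene stay as the last step left them, time stands still between calls to the robot, and variables do not carry over. Pictures are saved under pics/ and viewed, about 8 in all and at most 12, crops included, and the job is handed in when it is done.

```bash
ls; mkdir -p pics
cat > h.py <<'E'
import numpy as np, cv2
from station import readout, optics, r
from scipy.spatial.transform import Rotation as Ro
def cam(n):
    m=optics.camera_model(n); return m
def ray(m,u,v):
    f=200/np.tan(np.radians(m['vertical_fov'])/2)
    d=np.array([(u-m['cx'])/f,(v-m['cy'])/f,1.]); d=np.array(m['rotation'])@d
    return np.array(m['position']),d
def plane(m,u,v,z):
    p,d=ray(m,u,v); return p+d*(z-p[2])/d[2]
def proj(m,P):
    f=200/np.tan(np.radians(m['vertical_fov'])/2)
    c=np.array(m['rotation']).T@(np.array(P)-np.array(m['position'])); return m['cx']+f*c[0]/c[2],m['cy']+f*c[1]/c[2]
E
python3 - <<'E'
from h import *
for n in("scene","top"):
    m=cam(n); print(n,m)
    cv2.imwrite(f'pics/{n}1.png',optics.capture(n))
print(readout.get_obs())
E
```

```text
pics
scene {'vertical_fov': 52.04182557677308, 'cx': 315.6698465128584, 'cy': 197.09378165061298, 'position': array([0.95616637, 0.59561058, 0.84648157]), 'rotation': array([-1.34982228e+02, -1.43726456e-01,  1.44677035e+02])}
top {'vertical_fov': 56.5020839448973, 'cx': 316.7321550591916, 'cy': 201.12311941890965, 'position': array([3.99310173e-01, 2.92673013e-04, 1.08412536e+00]), 'rotation': array([-174.20370566,    0.3728608 ,  -88.63102556])}
{'clock': 0.1, 'joint_positions': array([-6.53745873e+01,  1.80019479e+01, -2.74818910e+00,  6.93410214e+01,
       -4.38350334e-04,  9.00015935e+01]), 'joint_vel': array([-0.05194403, -0.06264483,  0.10853967, -0.0715083 , -0.0141544 ,
       -0.04786544]), 'tau': array([ 1.93475403e-04, -5.40767026e+01,  3.40539873e+01,  1.12338501e-02,
        4.18945058e-05, -2.52936036e-05]), 'eef_pos': array([ 0.24980055, -0.5449787 ,  0.24950422]), 'orientation': array([-1.79908842e+02,  4.40884979e-04,  2.46238199e+01]), 'contact_force': array([ 0.65731471, -0.08223511,  0.00443879]), 'ft_torque': array([-0.01036485, -0.03657623,  0.00900474]), 'width': 0.0854381828060286}
```

View pics/top1.png

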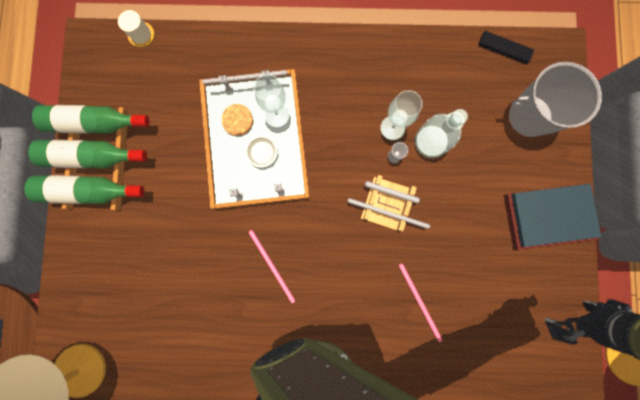

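View pics/scene1.png

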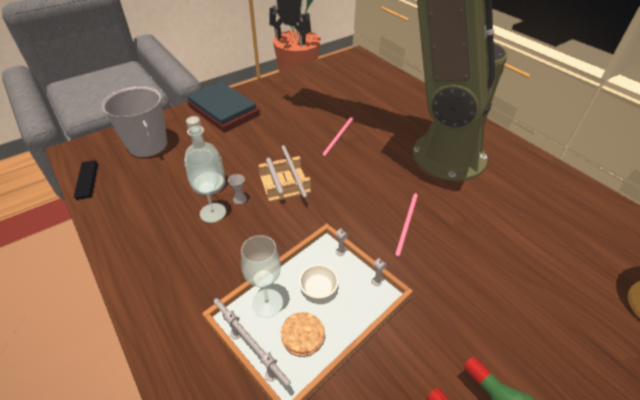

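Top view, candidates for the wanted bar:
- long thin steel bar, (349,201)–(429,227)
- short thick steel bar, (366,184)–(418,200)
- pink sticks, (271,267) and (420,302)
- finished far handle, (244,77)

By the description I choose the first. The near posts are at about (235,193) and (279,189). I'll check with one close composite crop.

```bash
sed -i "s/m=optics.camera_model(n); return m/m=optics.camera_model(n); m['rotation']=Ro.from_euler('xyz',m['rotation'],degrees=True).as_matrix(); return m/" h.py
python3 - <<'E'
from h import *
t=cv2.imread('pics/top1.png'); s=cv2.imread('pics/scene1.png')
def c(i,x,y,w,h): return cv2.resize(i[y:y+h,x:x+w],(400,300),interpolation=cv2.INTER_CUBIC)
o=np.vstack([np.hstack([c(t,340,165,100,75),c(t,220,160,80,60)]),np.hstack([c(s,240,140,88,66),c(s,320,220,80,60)])])
cv2.imwrite('pics/comp.png',o)
m=cam('top');print(m['rotation'].round(3))
for u,v,z in[(349,201,.044),(429,227,.044),(366,184,.046),(418,200,.046),(235,190,.085),(279,186,.085)]: print(u,v,plane(m,u,v,z).round(4))
E
```

```text
[[ 0.024 -0.995  0.101]
 [-1.    -0.023  0.009]
 [-0.007 -0.101 -0.995]]
349 201 [ 0.5072 -0.081   0.044 ]
429 227 [ 0.4396 -0.3046  0.044 ]
366 184 [ 0.5561 -0.1279  0.046 ]
418 200 [ 0.5142 -0.2738  0.046 ]
235 190 [0.5257 0.2314 0.085 ]
279 186 [0.5394 0.1125 0.085 ]
```

View pics/comp.png

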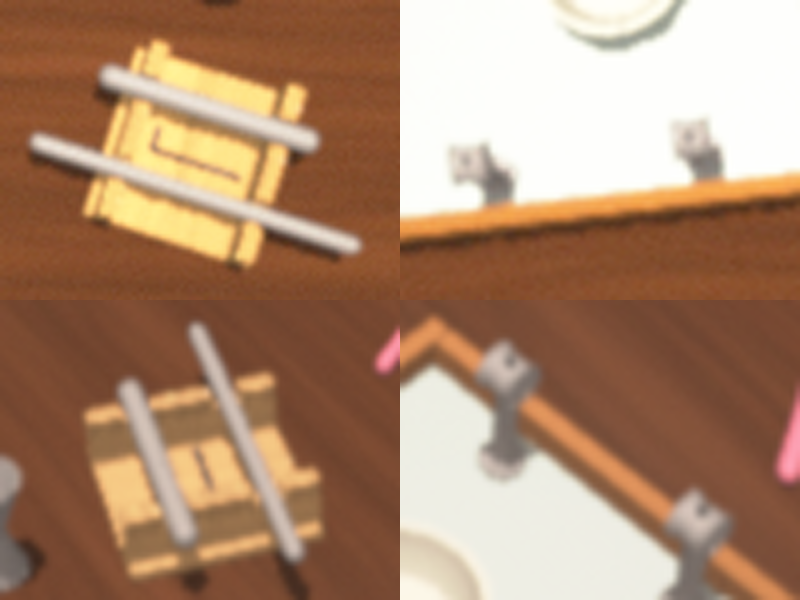

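The close crop confirms it: the long thin bar is the lower one in the cradle, with ends at about (349,200.5) and (429,226) in the top view. Eye centres in the top view are (233.6,192.4) and (278.4,187.6); in the scene view they are (380,264.4) and (341.6,234). I'll grip the −y end and thread towards +y.

```bash
python3 -m creep '[[[0.2,0.0475,-0.0255,0,0,0,0],[0.2,0.0475,-0.0255,0,0,0,0],[0.2,0.0475,-0.0255,0,0,0,0],[0.2,0.0475,-0.0255,0,0,0,0],[0.2,0.0475,-0.0255,0,0,0,0]]]'; python3 -m creep '[[[0.2,0,0,0.02,0,0,-0.17],[0.2,0,0,0.02,0,0,-0.17],[0.2,0,0,0,0,0,-0.17],[0.2,0,0,0,0,0,-0.17],[0.2,0,0,0,0,0,-0.17]]]'
python3 - <<'E'
from h import *
T=cam('top');S=cam('scene')
for a,b in [((233.6,192.4),(380,264.4)),((278.4,187.6),(341.6,234))]:
    p,d=ray(T,*a);q,e=ray(S,*b);A=np.stack([d,-e],1);k=np.linalg.lstsq(A,q-p,rcond=None)[0]
    print(p+k[0]*d,q+k[1]*e, plane(T,*a,.085),plane(S,*b,.085))
for b in [(240+195/400*88,140+328-300+0*0),]: pass
for u,v in [(348.7,200.5),(428.8,226.2)]: print(plane(T,u,v,.044))
for cx,cy in [(195,28),(295,255)]: print(plane(S,240+cx*.22,140+cy*.22,.044))
o=readout.get_obs();print(o['eef_pos'],o['orientation'],o['width'],o['contact_force'])
print(cam('wrist')); cv2.imwrite('pics/w1.png',optics.capture('wrist'))
E
```

```text
clock: 0.72
eef_pos: [0.4146, -0.3268, 0.2471]
orientation: [-179.8, 0.1, 24.2]
contact_force: [0.8, -1.1, 0.3]
width: 0.0512
clock: 1.35
eef_pos: [0.4161, -0.3212, 0.204]
orientation: [-179.6, -0.3, 74.9]
contact_force: [-0.1, -0.1, -0.2]
width: 0.0513
[0.51905099 0.23488013 0.08508732] [0.51965115 0.23429367 0.08502155] [0.51906146 0.23490063 0.085     ] [0.5196388  0.23428345 0.085     ]
[0.53502504 0.11400384 0.08454242] [0.53550633 0.1135603  0.08455731] [0.53496291 0.11395178 0.085     ] [0.53575074 0.11384038 0.085     ]
[ 0.50854801 -0.08011412  0.044     ]
[ 0.44179054 -0.3040602   0.044     ]
[ 0.4431903  -0.30410431  0.044     ]
[ 0.51244424 -0.07880348  0.044     ]
[ 0.41613457 -0.32120136  0.20399757] [-179.61445917   -0.27965626   74.90355191] 0.05130455173862141 [-0.05546115 -0.10194815 -0.18030006]
{'vertical_fov': 63.603481626315435, 'cx': 321.47287244538137, 'cy': 208.50683148478817, 'position': array([ 0.43530274, -0.25224658,  0.32808251]), 'rotation': array([[ 0.96533863, -0.24820775, -0.08071086],
       [-0.26091444, -0.92566602, -0.27398188],
       [-0.00670688,  0.28554392, -0.95834216]])}
```

View pics/w1.png

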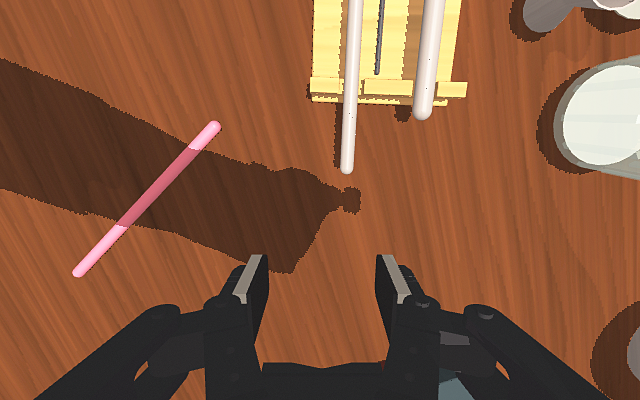

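The wrist view shows the long bar's near end at about (347,172), with its axis running to (355.5,0). The pink look-alike is at left and the short bar's end is at (423,118).

Run:
```python
from h import *
W=cam('wrist');i=cv2.imread('pics/w1.png').astype(int)
pts=[]
for v in [2,30,60,110,125,140,155]:
    row=i[v,325:385]; m=(row.min(1)>135)&(row.max(1)-row.min(1)<60); u=np.where(m)[0]+325; 
    if len(u): pts.append(plane(W,(u.min()+u.max())/2,v,.044)); print(v,u.min(),u.max(),pts[-1].round(4))
e=plane(W,347,174,.044);print(e)
P=np.array(pts)[:,:2];d=np.polyfit(P[:,1],P[:,0],1);a=np.degrees(np.arctan2(1,d[0]));print('yaw',a)
D=np.array([np.cos(np.radians(a)),np.sin(np.radians(a))])
g=e[:2]+D*.022;g[0]=np.polyval(d,g[1]);print('grip',g,'mid',e[:2]+.12*D)
o=readout.get_obs();R=Ro.from_euler('xyz',o['orientation'],degrees=True).as_matrix()
print(R.T@(np.array([*g,.044])-o['eef_pos']), (a-o['orientation'][2]))
```

```text
2 349 382 [ 0.4868 -0.1815  0.044 ]
30 347 380 [ 0.4811 -0.1999  0.044 ]
60 346 378 [ 0.4751 -0.2208  0.044 ]
110 343 356 [ 0.4564 -0.2558  0.044 ]
125 342 355 [ 0.4527 -0.2675  0.044 ]
140 342 354 [ 0.4494 -0.2796  0.044 ]
155 341 353 [ 0.4455 -0.2919  0.044 ]
[ 0.44159887 -0.30825947  0.044     ]
yaw 68.4539493587835
grip [ 0.44594857 -0.28779677] mid [ 0.48566874 -0.19664475]
[0.03910761 0.02138786 0.16003946] -6.738683285618151
```

```bash
python3 -m creep '[[[0.2,0.0205,0.0105,0.03,0,0,0],[0.2,0.0205,0.0105,0.03,0,0,0.03],[0.2,0,0,0.03,0,0,0],[0.2,0,0,0,0,0,0]]]'
python3 - <<'E'
from h import *
o=readout.get_obs();R=Ro.from_euler('xyz',o['orientation'],degrees=True)
print(R.inv().apply(np.array([.4468,-.2872,.044])-o['eef_pos']),o['eef_pos'],o['orientation'])
t=Ro.from_euler('xyz',[180,0,73.2],degrees=True);print((R.inv()*t).as_rotvec())
E
```

```text
clock: 1.9
eef_pos: [0.4472, -0.2856, 0.1117]
orientation: [-179.6, -0.3, 72.8]
contact_force: [-1.1, 0.3, 0.2]
width: 0.0512
[-0.0019323   0.0005569   0.06770169] [ 0.44719017 -0.28561096  0.11171178] [-179.61043816   -0.25294135   72.82098011]
[-0.0067845  -0.00443711 -0.0066001 ]
```

```bash
python3 -m creep '[[[0.2,-0.002,0.0005,0.034,-0.007,-0.004,-0.007],[0.2,0,0,0.031,0,0,0],[0.2,0,0,0.002,0,0,0],[0.2,0,0,0,0,0,0]]]'
python3 - <<'E'
from h import *
o=readout.get_obs();print(o['eef_pos'],o['orientation'],o['contact_force'])
cv2.imwrite('pics/w2.png',optics.capture('wrist')[100:400,120:520])
E
```

```text
clock: 2.4
eef_pos: [0.4499, -0.2903, 0.0487]
orientation: [179.6, 0.1, 72.9]
contact_force: [0.2, -0.1, 0.6]
width: 0.0512
[ 0.44987173 -0.29026029  0.04867718] [1.79624759e+02 8.44612672e-02 7.28879218e+01] [ 0.15241494 -0.10442251  0.55401347]
```

View pics/w2.png

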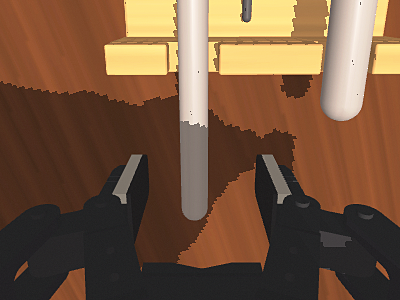

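The crop shows the bar's end between the open pads, slightly left of centre: bar at x≈193, jaw centre at ≈199. I'll nudge it over and close.

```bash
python3 -m creep '[[[0.2,0.002,-0.0035,0.0045,0,0,0],[0.2,0,0,0,0,0,0.005],[-1,0,0,0,0,0,0],[-1,0,0,0,0,0,0],[-1,0,0,0,0,0,0]]]';python3 -m creep '[[[-1,0,0,0,0,0,0],[-1,0,0,0,0,0,0],[-1,0,0,0,0,0,0]]]'
```

```text
clock: 3.08
eef_pos: [0.4488, -0.2883, 0.0471]
orientation: [179.3, 0.2, 72.6]
contact_force: [-1.1, 0.4, 1.2]
width: 0.01
clock: 3.45
eef_pos: [0.4488, -0.2883, 0.0471]
orientation: [179.4, 0.2, 72.6]
contact_force: [-0.1, -0.6, -0.4]
width: 0.0101
```

```bash
python3 -m creep '[[[-1,0,0,-0.015,0,0,0],[-1,0,0,-0.025,0,0,0],[-1,0,0,-0.02,0,0,0],[-1,0,0,0,0,0,0],[-1,0,0,0,0,0,0]]]'
python3 - <<'E'
from h import *
W=cam('wrist');o=readout.get_obs();print(o['eef_pos'],o['orientation'],o['width'])
i=optics.capture('wrist');s=optics.capture('scene');t=optics.capture('top')
cv2.imwrite('pics/w3r.png',i)
a=cv2.resize(s[110:230,210:370],(400,300),interpolation=cv2.INTER_CUBIC);b=cv2.resize(t[150:270,320:480],(400,300),interpolation=cv2.INTER_CUBIC)
cv2.imwrite('pics/c3.png',np.vstack([np.hstack([a,b]),np.hstack([i[100:400,120:520],i[0:300,120:520]])]))
E
```

```text
clock: 4.08
eef_pos: [0.4479, -0.2879, 0.1106]
orientation: [179.4, 0.2, 72.6]
contact_force: [-0.4, 0.1, -1.5]
width: 0.01
[ 0.44785404 -0.28794942  0.1105691 ] [179.37241745   0.1800429   72.55288264] 0.009964704452438097
```

View pics/c3.png

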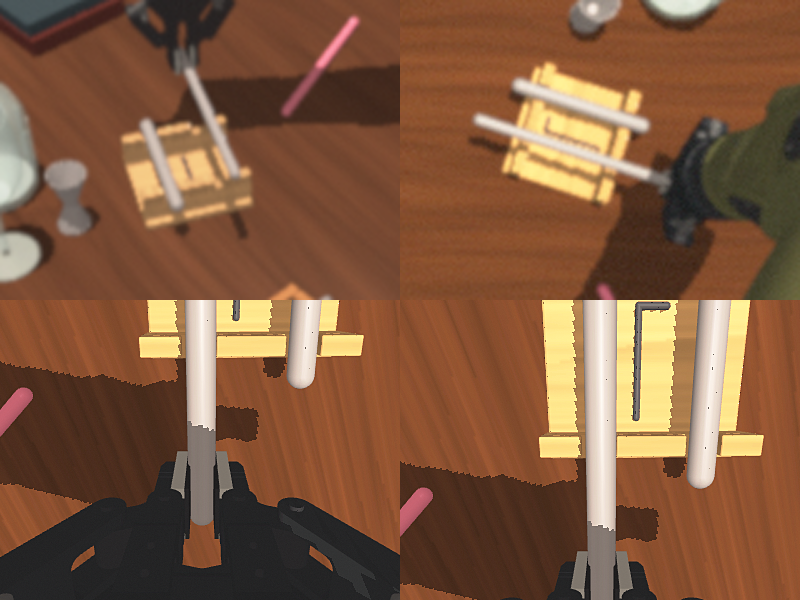

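Held: the end is between the pads and the far tip is free, at top (351.2,197.6) and scene (304.4,178.8). I'll triangulate the tip to get the bar in the tool frame.

```bash
cat >> h.py <<'E'
def tri(a,b):
    p,d=ray(cam('top'),*a);q,e=ray(cam('scene'),*b);k=np.linalg.lstsq(np.stack([d,-e],1),q-p,rcond=None)[0]
    return p+k[0]*d,q+k[1]*e
EL=np.array([.5193,.2346,.085]);ER=np.array([.5353,.1138,.085]);HM=(EL+ER)/2;HD=(EL-ER)/np.linalg.norm(EL-ER)
def tool(): 
    o=readout.get_obs(); return o['eef_pos'],Ro.from_euler('xyz',o['orientation'],degrees=True)
E
python3 - <<'E'
from h import *
a,b=tri((351.2,197.6),(304.4,178.8));print(a,b)
p,R=tool();t=(a+b)/2;print('tip in tool',R.inv().apply(t-p)); print(HM,HD,np.degrees(np.arctan2(HD[1],HD[0])))
# wrist: bar centreline columns, cast onto planes at tool height
W=cam('wrist');i=cv2.imread('pics/w3r.png').astype(int)
for v in [5,60,120,200,240,260]:
    row=i[v,290:340]; m=row[:,0]>row[:,2]*.78; u=np.where(m)[0]+290; print(v,u.min(),u.max(),R.inv().apply(plane(W,(u.min()+u.max())/2,v,p[2])-p).round(4))
E
```

```text
[ 0.50997332 -0.08186434  0.10528924] [ 0.51048583 -0.08230506  0.10538418]
tip in tool [ 0.2150327  -0.00200872  0.00408021]
[0.5273 0.1742 0.085 ] [-0.1313036  0.9913422  0.       ] 97.54492903875683
5 303 336 [ 0.1061 -0.0009 -0.0003]
60 304 335 [ 0.0892 -0.0009 -0.0003]
120 305 335 [ 0.0689 -0.0008 -0.0002]
200 307 335 [ 0.0382 -0.0004 -0.0001]
240 308 335 [ 0.0211 -0.0002 -0.0001]
260 296 339 [ 0.012  -0.0019 -0.0001]
```

```bash
python3 -m creep '[[[-1,0,0,0,0,0,-0.11],[-1,0,0,0,0,0,-0.11],[-1,0,0,0,0,0,-0.11],[-1,0,0,0,0,0,-0.1],[-1,0,0,0,0,0,0]]]'; python3 -m creep '[[[-1,0.026,0.028,0,0,0,0],[-1,0.026,0.028,0,0,0,0],[-1,0.026,0.028,0,0,0,0],[-1,0.026,0.026,0,0,0,0],[-1,0.02,0.022,0,0,0,0]]]'; python3 -m creep '[[[-1,0,0,0,0,0,0]]]'
cat >> h.py <<'E'
def delta(s,off,yaw,bx=.095,by=0,bz=.003):
    "rows needed so that bar mid is s along axis from HM, off=(world x,z) correction, tool yaw"
    p,R=tool();t=Ro.from_euler('xyz',[180,0,yaw],degrees=True)
    m=HM+s*HD+np.array([off[0],0,off[1]]); tcp=m-t.apply([bx,by,bz])
    print('shift',R.inv().apply(tcp-p).round(4),'rot',(R.inv()*t).as_rotvec().round(4),'tcp',p.round(4),R.as_euler('xyz',degrees=True).round(2))
E
python3 - <<'E'
from h import *
delta(-.215,(0,0),97.0,by=-.0008)
print(readout.get_obs()['contact_force'])
E
```

```text
clock: 4.85
eef_pos: [0.4453, -0.2863, 0.1061]
orientation: [179.9, 0.1, 97.9]
contact_force: [-0.2, 0.5, -1.1]
width: 0.0099
clock: 5.48
eef_pos: [0.5608, -0.1434, 0.1037]
orientation: [-180.0, 0.1, 97.0]
contact_force: [0.0, -1.2, -0.7]
width: 0.0099
clock: 5.6
eef_pos: [0.5618, -0.1418, 0.1032]
orientation: [-180.0, 0.1, 97.0]
contact_force: [-0.2, -0.4, -0.5]
width: 0.0097
shift [0.0079 0.0071 0.0152] rot [-0.0007  0.001   0.0009] tcp [ 0.5618 -0.1418  0.1032] [-1.7996e+02  6.0000e-02  9.7050e+01]
[-0.18917703 -0.36260241 -0.4598215 ]
```

```bash
python3 -m creep '[[[-1,0.008,0.007,0.007,0,0,0],[-1,0,0,0.007,0,0,0],[-1,0,0,0,0,0,0],[-1,0,0,0,0,0,0]]]'
python3 - <<'E'
from h import *
delta(-.215,(0,0),97.0,by=-.0008)
i=optics.capture('wrist');s=optics.capture('scene');t=optics.capture('top')
np.savez('l4.npz',i=i,s=s,t=t)
a=cv2.resize(s[210:285,310:410],(400,300),interpolation=cv2.INTER_CUBIC);b=cv2.resize(t[155:230,225:325],(400,300),interpolation=cv2.INTER_CUBIC)
cv2.imwrite('pics/c4.png',np.vstack([np.hstack([a,b]),np.hstack([i[0:300,120:520],cv2.resize(i[0:150,220:420],(400,300),interpolation=cv2.INTER_CUBIC)])]))
E
```

```text
clock: 6.1
eef_pos: [0.5658, -0.1339, 0.0869]
orientation: [-179.8, 0.0, 96.8]
contact_force: [-0.3, -0.7, -0.5]
width: 0.0097
shift [ 0.0005  0.0022 -0.0011] rot [-0.0038  0.0006 -0.0034] tcp [ 0.5658 -0.1339  0.0869] [-1.7978e+02  4.0000e-02  9.6810e+01]
```

View pics/c4.png

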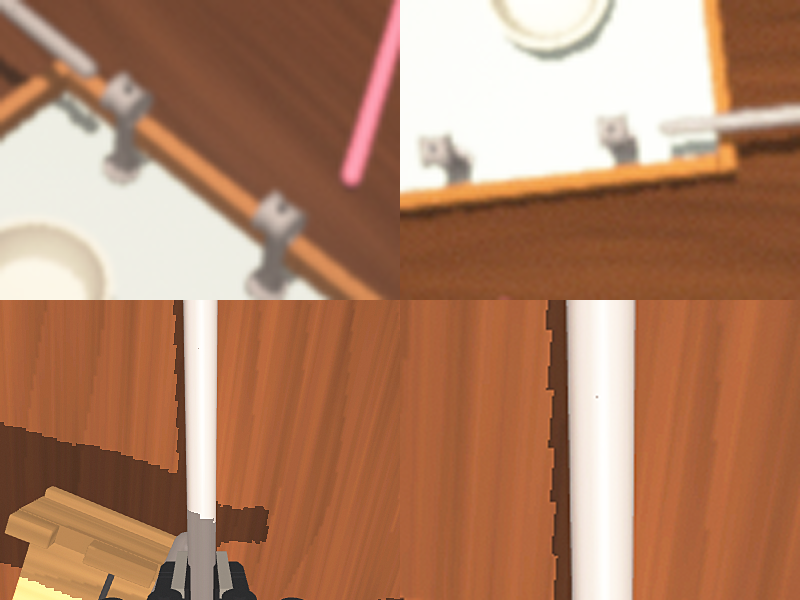

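The tip is about 30 mm short of the right eye, in line to within a few mm. The wrist view sees only the bar, not the posts. I'll fit the bar line in both fixed views (intersecting the two viewing planes) and compare it with the eyes.

```bash
cat >> h.py <<'E'
def barline(img,p0,p1,n=25,hw=7,wood=True):
    "subpixel centre line of the bar between approx pixels p0,p1: sample profiles across, weight by greyness"
    p0,p1=np.array(p0,float),np.array(p1,float);d=(p1-p0)/np.linalg.norm(p1-p0);nn=np.array([-d[1],d[0]]);pts=[]
    k=np.arange(-hw,hw+.01,.25);f=img.astype(np.float32)
    for a in np.linspace(0,1,n):
        q=p0+a*(p1-p0)+k[:,None]*nn
        c=cv2.remap(f,q[:,0].astype(np.float32)[None],q[:,1].astype(np.float32)[None],cv2.INTER_LINEAR)[0]
        w=np.clip(c[:,0]-60,0,None); w[w<.4*w.max()]=0
        pts.append(p0+a*(p1-p0)+nn*(w@k/w.sum()))
    pts=np.array(pts);vx,vy,x,y=cv2.fitLine(pts.astype(np.float32),cv2.DIST_HUBER,0,.01,.01).ravel()
    return np.array([x,y]),np.array([vx,vy]),pts
def line3(t,s):
    N=[];C=[]
    for n,(c,v) in(('top',t),('scene',s)):
        m=cam(n);p,a=ray(m,*(c-10*v));_,b=ray(m,*(c+10*v));q=np.cross(a,b);q/=np.linalg.norm(q);N.append(q);C.append(q@p)
    d=np.cross(*N);d/=np.linalg.norm(d);d*=np.sign(d[1])
    return lambda y:(lambda P:P)(np.linalg.solve(np.array([N[0],N[1],[0,1,0]]),[C[0],C[1],y])),d
E
python3 - <<'E'
from h import *
z=np.load('l4.npz');t,s=z['t'],z['s']
T=barline(t,(312,185),(345,181.8));print(T[0],T[1],np.abs((T[2]-T[0])@np.array([-T[1][1],T[1][0]])).max())
d=np.array([.79,.79*.79]);S=barline(s,(305,204),(325,220),hw=5);print(S[0],S[1],np.abs((S[2]-S[0])@np.array([-S[1][1],S[1][0]])).max())
L,d=line3(T[:2],S[:2]);print('dir',d,np.degrees(np.arctan2(d[1],d[0])),'tiltdeg',np.degrees(np.arcsin(d[2])))
for E in(ER,EL): print(E,L(E[1])-E)
print('at tcp y',L(-.1339))
# eye blobs
for n,im,boxes in(('top',t,((226,183,243,200),(270,179,287,195))),('scene',s,((371,254,390,275),(333,224,351,245)))):
    for x0,y0,x1,y1 in boxes:
        g=cv2.cvtColor(im[y0:y1,x0:x1],cv2.COLOR_BGR2GRAY);print(n,x0,y0);print(g[::1,::1])
E
```

```text
[331.57608 182.20222] [ 0.99494624 -0.1004089 ] 0.15460685672142416
[314.9322  213.10977] [0.7739197  0.63328373] 0.08515977146722287
dir [-0.1226855   0.99239446 -0.01007467] 97.04747543003404 tiltdeg -0.5772455872641555
[0.5353 0.1138 0.085 ] [ 0.00030064  0.         -0.0035499 ]
[0.5193 0.2346 0.085 ] [ 0.00136665  0.         -0.00477624]
at tcp y [ 0.56622273 -0.1339      0.08396472]
top 226 183
[[253 253 253 253 253 253 253 253 253 253 253 253 253 253 253 253 253]
 [253 253 253 253 253 253 253 253 253 253 253 253 253 253 253 253 253]
 [253 253 253 253 253 253 253 253 253 253 253 253 253 253 253 253 253]
 [253 253 253 253 253 253 253 253 253 253 253 253 253 253 253 253 253]
 [253 253 253 253 252 253 252 252 252 251 249 248 252 253 253 253 253]
 [253 253 253 249 246 246 248 246 246 242 227 228 249 253 253 253 253]
 [253 253 251 240 222 223 227 225 225 212 186 194 243 252 253 253 253]
 [253 253 250 234 212 211 206 206 212 201 175 174 230 247 251 253 253]
 [253 253 251 236 212 209 189 182 205 204 178 159 197 232 246 249 252]
 [253 253 251 238 218 213 189 172 199 207 177 148 170 212 
[... 4265 characters left out ...]
119 113 105  94  87  85]
 [108 105 112 119 126 143 162 173 173 160 135 119 116 114 104  92  86  85]
 [125 111 105 107 111 122 142 155 153 138 122 118 119 115 102  92  88  86]
 [150 137 117 106 104 108 121 133 134 124 117 121 130 123 106  94  89  87]
 [163 170 149 122 107 104 109 115 119 118 118 128 143 141 125 108  95  90]
 [152 180 186 161 127 107 106 110 116 121 125 139 154 159 152 137 115  99]
 [142 175 213 206 167 128 111 109 115 122 125 142 158 163 164 159 143 120]
 [160 196 227 229 209 161 123 111 112 113 112 125 145 159 164 165 162 146]
 [205 225 234 235 227 186 134 112 111 108 106 109 121 140 156 164 165 161]
 [232 235 236 237 229 188 134 112 111 108 104 102 106 116 136 153 162 164]]
```

Run:
```python
from h import *
z=np.load('l4.npz')
def dark(im,x,y):
    g=255-cv2.cvtColor(im,cv2.COLOR_BGR2GRAY).astype(float)[y-2:y+3,x-2:x+3]; g-=np.median(g);g=np.clip(g,0,None)
    Y,X=np.mgrid[-2:3,-2:3]; return x+(g*X).sum()/g.sum(),y+(g*Y).sum()/g.sum()
for a,b in(((233,192),(380,262)),((277,187),(342,232))):
    a=dark(z['t'],*a);b=dark(z['s'],*b);p,q=tri(a,b);print(a,b,p,q)
    # if the dot is the hole at z=.097 straight over the eye:
    print(plane(cam('top'),*a,.097),plane(cam('scene'),*b,.097))
```

```text
(np.float64(233.00806451612902), np.float64(192.46774193548387)) (np.float64(380.8631284916201), np.float64(260.8491620111732)) [0.51750242 0.23385471 0.09617799] [0.51796175 0.23340527 0.09612669]
[0.51740407 0.23366037 0.097     ] [0.51847176 0.23382683 0.097     ]
(np.float64(277.3641304347826), np.float64(187.6141304347826)) (np.float64(342.9726962457338), np.float64(230.74402730375428)) [0.53325234 0.11537788 0.09684779] [0.53339556 0.11524558 0.0968518 ]
[0.53323169 0.11536014 0.097     ] [0.53347915 0.11534055 0.097     ]
```

Run:
```python
from h import *
z=np.load('l4.npz');o=[]
A=[EL,ER];B=[np.array([.5178,.2336,.085]),np.array([.5333,.1153,.085])]
for k in(0,1):
    row=[]
    for n,im in(('top',z['t']),('scene',z['s'])):
        m=cam(n);u,v=map(int,proj(m,A[k]));x0,y0=u-13,v-10;K=15
        c=cv2.resize(im[y0:y0+20,x0:x0+26],(390,300),interpolation=cv2.INTER_CUBIC)
        for P,col in((A,(0,0,255)),(B,(0,200,0))):
            for s in(-.01,.01):
              for ang in range(0,360,15):
                Q=P[k]+s*HD+.012*(np.cos(np.radians(ang))*np.array([0,0,1])+np.sin(np.radians(ang))*np.array([HD[1],-HD[0],0]))
                q=proj(m,Q);cv2.circle(c,(int((q[0]-x0+.5)*K),int((q[1]-y0+.5)*K)),2,col,-1)
        row.append(c)
    o.append(np.hstack(row))
cv2.imwrite('pics/eyes.png',np.vstack(o))
```

```text
(no output)
```

View pics/eyes.png

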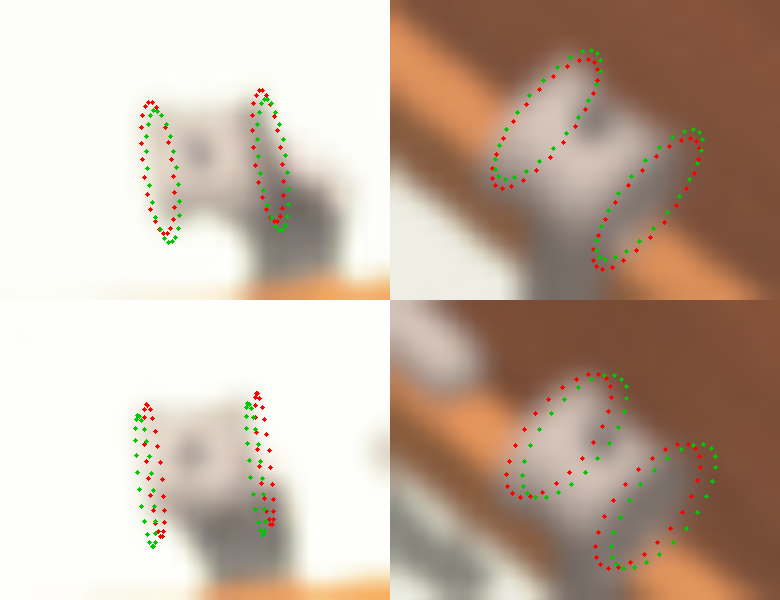

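The overlay shows that my first silhouette eye centres (red) fit the rings; the dot-based ones (green) sit about 2 mm off, so I keep red. The bar dips 0.58° and runs 3.5–5 mm low, so I'll correct that.

```bash
python3 -m creep '[[[-1,0,0.0015,-0.002,0,0.009,-0.007],[-1,0,0,0,0,0,0],[-1,0,0,0,0,0,0]]]'
cat >> h.py <<'E'
EL=np.array([.5197,.2345,.085]);ER=np.array([.5354,.1140,.085]);HM=(EL+ER)/2;HD=(EL-ER)/np.linalg.norm(EL-ER)
def meas():
    p,R=tool();t=optics.capture('top');s=optics.capture('scene')
    a,b=p+R.apply([.03,0,.003]),p+R.apply([.16,0,.003]); a0=p+R.apply([.05,0,.003])
    T=barline(t,proj(cam('top'),p+R.apply([.05,0,.003])),proj(cam('top'),p+R.apply([.125,0,.003])))
    S=barline(s,proj(cam('scene'),p+R.apply([.05,0,.003])),proj(cam('scene'),p+R.apply([.19,0,.003])),hw=5)
    L,d=line3(T[:2],S[:2]); print('bar yaw %.2f tilt %.2f'%(np.degrees(np.arctan2(d[1],d[0])),np.degrees(np.arcsin(d[2]))),'ER err mm',((L(ER[1])-ER)*1e3).round(1),'EL err',((L(EL[1])-EL)*1e3).round(1),'at tcp',((L(p[1])-p)*1e3).round(1))
    print('want yaw %.2f'%np.degrees(np.arctan2(HD[1],HD[0])),'tcp',p.round(4),R.as_euler('xyz',degrees=True).round(2),'along of mid: %.4f'%((p+.095*d-HM)@HD))
    return t,s
E
python3 - <<'E'
from h import *
t,s=meas();o=readout.get_obs();print(o['contact_force'])
E
```

```text
clock: 6.62
eef_pos: [0.5681, -0.134, 0.09]
orientation: [-179.9, -0.5, 97.2]
contact_force: [-0.2, 0.1, -0.2]
width: 0.01
bar yaw 97.29 tilt 0.29 ER err mm [1.  0.  2.4] EL err [1.3 0.  3.1] at tcp [ 0.   0.  -3.8]
want yaw 97.42 tcp [ 0.5681 -0.134   0.09  ] [-179.88   -0.49   97.23] along of mid: -0.2159
[-0.24145964 -0.02271589 -1.48790878]
```

```bash
python3 -m creep '[[[-1,0,-0.0005,0.001,0,-0.005,-0.002],[-1,0,0,0,0,0,0],[-1,0,0,0,0,0,0]]]'
python3 - <<'E'
from h import *
meas()
E
```

```text
clock: 7.1
eef_pos: [0.5674, -0.1338, 0.0887]
orientation: [-179.9, -0.2, 97.4]
contact_force: [0.2, -1.3, -0.7]
width: 0.0097
bar yaw 97.52 tilt -0.13 ER err mm [-0.5  0.  -0.5] EL err [-0.7  0.  -0.8] at tcp [ 0.1  0.  -3.7]
want yaw 97.42 tcp [ 0.5674 -0.1338  0.0887] [-179.86   -0.18   97.36] along of mid: -0.2157
```

Within 1 mm at both eyes, so I'll advance.

```bash
python3 -m creep '[[[-1,0.012,0,0,0,0,0],[-1,0.01,0,0,0,0,0],[-1,0.008,0,0,0,0,0],[-1,0.006,0,0,0,0,0],[-1,0,0,0,0,0,0]]]'
python3 - <<'E'
from h import *
t,s=meas()
a=cv2.resize(s[210:285,310:410],(400,300),interpolation=cv2.INTER_CUBIC);b=cv2.resize(t[155:230,225:325],(400,300),interpolation=cv2.INTER_CUBIC)
cv2.imwrite('pics/c5.png',np.hstack([a,b]))
E
```

```text
clock: 7.82
eef_pos: [0.5627, -0.0949, 0.0891]
orientation: [-179.9, -0.2, 97.4]
contact_force: [0.7, 0.5, -0.2]
width: 0.0098
bar yaw 97.68 tilt -0.58 ER err mm [-0.3  0.  -1.2] EL err [-0.8  0.  -2.4] at tcp [ 0.6  0.  -3.1]
want yaw 97.42 tcp [ 0.5627 -0.0949  0.0891] [-179.9   -0.2   97.4] along of mid: -0.1764
```

View pics/c5.png

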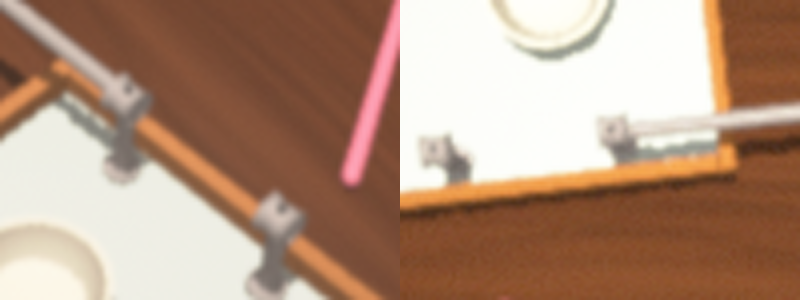

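The tip is inside the right eye: in both crops the bar runs into the ring, with no force. I'll go on in small steps, watching the force.

```bash
python3 -m creep '[[[-1,0.008,0,0,0,0,0],[-1,0.008,0,0,0,0,0],[-1,0.006,0,0,0,0,0],[-1,0,0,0,0,0,0],[-1,0,0,0,0,0,0]]]'
python3 - <<'E'
from h import *
meas();print(readout.get_obs()['contact_force'],readout.get_obs()['ft_torque'])
E
```

```text
clock: 8.55
eef_pos: [0.5596, -0.0723, 0.089]
orientation: [-179.9, -0.2, 97.4]
contact_force: [0.1, -0.2, -1.0]
width: 0.0098
bar yaw 97.48 tilt -0.80 ER err mm [ 0.1  0.  -1.2] EL err [-0.   0.  -2.9] at tcp [ 0.4  0.  -2.6]
want yaw 97.42 tcp [ 0.5596 -0.0723  0.089 ] [-179.88   -0.19   97.35] along of mid: -0.1536
[ 0.17965282 -0.09235199 -1.20898088] [-0.08980302 -0.03987591 -0.00775426]
```

```bash
sed -i 's/\[.19,0,.003\]/[.13,0,.003]/' h.py
python3 - <<'E'
from h import *
meas()
E
python3 -m creep '[[[-1,0.008,0,0,0,0,0],[-1,0.008,0,0,0,0,0],[-1,0.008,0,0,0,0,0],[-1,0.006,0,0,0,0,0],[-1,0,0,0,0,0,0]]]'
python3 - <<'E'
from h import *
t,s=meas();print(readout.get_obs()['contact_force'])
a=cv2.resize(s[210:285,310:410],(400,300),interpolation=cv2.INTER_CUBIC);b=cv2.resize(t[155:230,225:325],(400,300),interpolation=cv2.INTER_CUBIC)
cv2.imwrite('pics/c6.png',np.hstack([a,b]))
E
```

```text
bar yaw 97.35 tilt -0.18 ER err mm [ 0.4  0.  -0. ] EL err [ 0.5  0.  -0.4] at tcp [ 0.2  0.  -3.4]
want yaw 97.42 tcp [ 0.5596 -0.0724  0.089 ] [-179.88   -0.2    97.34] along of mid: -0.1538
clock: 9.38
eef_pos: [0.5553, -0.0403, 0.089]
orientation: [-179.9, -0.2, 97.3]
contact_force: [0.3, 0.2, -0.7]
width: 0.0097
bar yaw 92.38 tilt 7.36 ER err mm [6.  0.  8.6] EL err [16.7  0.  24.1] at tcp [ -7.6   0.  -15.5]
want yaw 97.42 tcp [ 0.5553 -0.0403  0.089 ] [-179.87   -0.22   97.35] along of mid: -0.1225
[0.89372025 0.77976114 0.08365032]
```

View pics/c6.png

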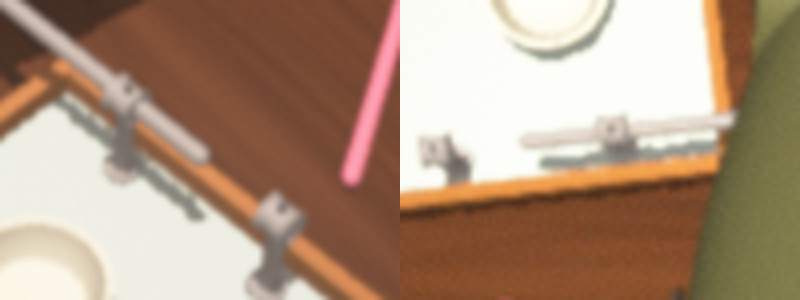

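The bar is through the right eye and heading straight at the left one: the extrapolated line misses the ring centre by less than 0.5 px in both views. The top view of the grip is now hidden by the arm, so that last line fit is invalid.

```bash
python3 -m creep '[[[-1,0.01,0,0,0,0,0],[-1,0.01,0,0,0,0,0],[-1,0.01,0,0,0,0,0],[-1,0.006,0,0,0,0,0],[-1,0,0,0,0,0,0]]]'; python3 -m creep '[[[-1,0.003,0,0,0,0,0],[-1,0.003,0,0,0,0,0],[-1,0.003,0,0,0,0,0],[-1,0.003,0,0,0,0,0],[-1,0,0,0,0,0,0]]]'
python3 - <<'E'
from h import *
p,R=tool();print('along',(p+R.apply([.095,0,.003])-HM)@HD, readout.get_obs()['ft_torque'])
t=optics.capture('top');s=optics.capture('scene')
a=cv2.resize(s[210:285,310:410],(400,300),interpolation=cv2.INTER_CUBIC);b=cv2.resize(t[155:230,225:325],(400,300),interpolation=cv2.INTER_CUBIC)
cv2.imwrite('pics/c7.png',np.hstack([a,b]))
E
```

```text
clock: 10.1
eef_pos: [0.5503, -0.0026, 0.0891]
orientation: [-179.9, -0.2, 97.3]
contact_force: [0.8, 0.1, -1.0]
width: 0.0096
clock: 10.72
eef_pos: [0.5487, 0.0097, 0.0892]
orientation: [-179.9, -0.2, 97.3]
contact_force: [0.5, 0.7, -0.8]
width: 0.0099
along -0.07089958328766177 [-0.04961634 -0.00953196 -0.01625203]
```

View pics/c7.png

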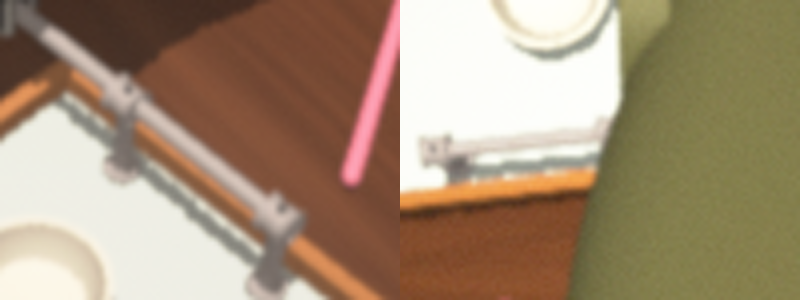

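The tip is at the left eye's mouth with no force. Continuing slowly.

```bash
python3 -m creep '[[[-1,0.003,0,0,0,0,0],[-1,0.003,0,0,0,0,0],[-1,0.003,0,0,0,0,0],[-1,0.003,0,0,0,0,0],[-1,0,0,0,0,0,0]]]'; python3 -m creep '[[[-1,0.004,0,0,0,0,0],[-1,0.004,0,0,0,0,0],[-1,0.004,0,0,0,0,0],[-1,0.004,0,0,0,0,0],[-1,0,0,0,0,0,0]]]'
python3 - <<'E'
from h import *
p,R=tool();print('along',(p+R.apply([.095,0,.003])-HM)@HD, readout.get_obs()['ft_torque'],R.as_euler('xyz',degrees=True))
E
```

```text
clock: 11.45
eef_pos: [0.5471, 0.0222, 0.0892]
orientation: [-179.9, -0.2, 97.3]
contact_force: [0.5, -0.0, -1.6]
width: 0.0099
clock: 12.08
eef_pos: [0.5449, 0.0393, 0.0893]
orientation: [-179.8, -0.2, 97.3]
contact_force: [0.1, 0.5, -0.9]
width: 0.0097
along -0.04102563959106389 [-0.08471756 -0.05144198 -0.06606161] [-179.84787563   -0.20303144   97.2746596 ]
```

```bash
python3 -m creep '[[[-1,0.006,0,0,0,0,0],[-1,0.006,0,0,0,0,0],[-1,0.006,0,0,0,0,0],[-1,0.005,0,0,0,0,0],[-1,0,0,0,0,0,0]]]'; python3 -m creep '[[[-1,0.005,0,0,0,0,0],[-1,0.004,0,0,0,0,0],[-1,0.004,0,0,0,0,0],[-1,0,0,0,0,0,0],[-1,0,0,0,0,0,0]]]'
python3 - <<'E'
from h import *
p,R=tool();print('along',(p+R.apply([.095,0,.003])-HM)@HD,p+R.apply([.095,0,.003])-HM, readout.get_obs()['ft_torque'],R.as_euler('xyz',degrees=True))
t=optics.capture('top');s=optics.capture('scene');w=optics.capture('wrist')
a=cv2.resize(s[185:305,290:450],(400,300),interpolation=cv2.INTER_CUBIC);b=cv2.resize(t[140:230,205:325],(400,300),interpolation=cv2.INTER_CUBIC)
cv2.imwrite('pics/c8.png',np.vstack([np.hstack([a,b]),np.hstack([w[0:300,120:520],cv2.resize(s[240:300,360:440],(400,300),interpolation=cv2.INTER_CUBIC)])]))
E
```

```text
clock: 12.7
eef_pos: [0.5419, 0.0639, 0.0894]
orientation: [-179.9, -0.2, 97.3]
contact_force: [-0.6, 0.6, -0.4]
width: 0.0098
clock: 13.32
eef_pos: [0.5401, 0.0776, 0.0894]
orientation: [-179.9, -0.2, 97.3]
contact_force: [-0.7, -0.7, -1.0]
width: 0.0101
along -0.002430549990737855 [ 0.00052839 -0.00238225  0.00173084] [-0.09555294  0.0105033  -0.02589829] [-179.85747469   -0.19833888   97.2800626 ]
```

View pics/c8.png

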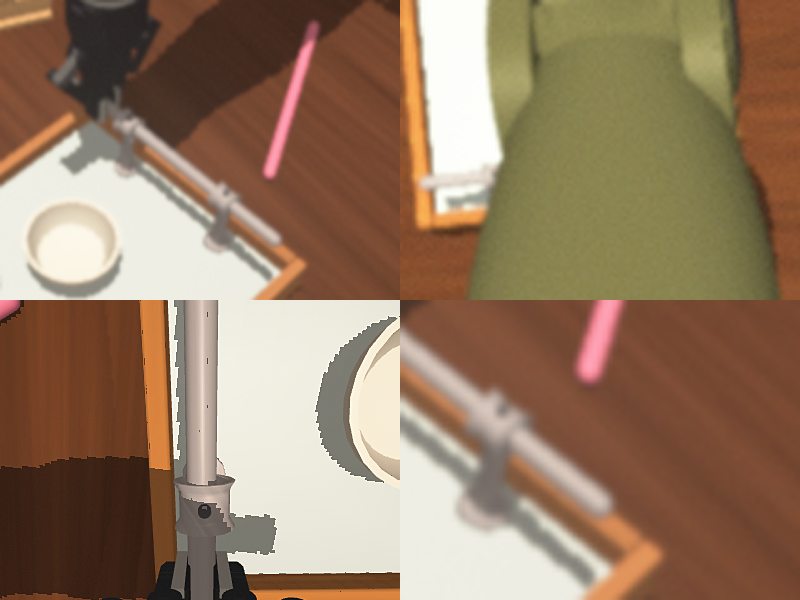

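Run:
```python
from h import *
tip=plane(cam('scene'),401.3,280.5,.085);print('tip along',(tip-HM)@HD)
o=readout.get_obs();print(o['contact_force'],o['width'],np.abs(o['joint_vel']).max(),o['clock'])
r.close_job()
```

```text
tip along 0.12028623499324241
[-0.50943112 -0.52668449 -0.39171961] 0.009645916081163372 0.04503633305802818 13.475
the job is handed in; nothing more can be done
```

The long thin bar is threaded through both eyes of the near handle and centred. I handed the job in at 13.5 s with the bar still gripped near its −y end. No verdict is reported.

**Last checks**
- **Centring:** the far tip lies 120.3 mm past the middle (scene camera; 120 would be exact). The arm's pose puts the bar's middle 2.4 mm short of half-way. Both are well inside the 18 mm allowed.
- **Force:** contact force on the tool stayed at about 2 N or less throughout the threading and was under 1 N at hand-in, at rest.
- **Angle:** the arm's yaw was within about 0.2° of the eyes' axis.

**Checks that failed or disagreed**
- **Eye positions:** two estimates differed by about 2 mm. An overlay on the camera images favoured the ring outlines, so I used those.
- **Hidden view:** one bar-line fit was invalid because the arm hid the bar in the top view; I ignored it.
- **Off-centre:** in the last wrist view the bar sits about 1 mm towards the robot inside the right eye. It wasn't pressing, so I left it.
- **Grip:** the fingers read about 10 mm on a 12 mm bar, but the bar held throughout.

I steered clear of everything else, but took no final picture of those objects to confirm they had not moved.

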